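# Finish the pinwheel layer of miniature crates on the pallet

### The job

Finish the interlocking pinwheel layer on the little wooden pallet: pick up the two loose crates that match the two already pinned there (not the square one or the long thin one) and set one into each open corner place, on its pencilled outline, so that every crate lies crosswise to its neighbours. Both must end standing flat on the slab, batten up, and be let go.

Things in the scene. Friction and masses are not known exactly. Their poses are not given: they have to be found in the camera images.
- crate_a_center (a point): A loose birch crate, 90 long (x) x 50 wide (y) x 36 mm high, about 0.12 kg, with a wooden lifting batten upright on the middle of its top: 30 long (x) x 14 thick (y) x 28 mm high. Grip the batten across its thickness. This point: on the vertical axis, 32 mm above the underside (half of the 64 mm in all); z up. It stands on the black mat, whose top is 3 mm above the work surface.
- crate_b_center (a point): The second loose crate, the same as crate a in all; same point and axes. Both look the same turned half round. Two bystander crates with like battens lie about that do not fit: one square, 50 x 50 mm, and one long and thin, 110 x 32 mm.
- slot_a (a point): Middle of one open corner place, on the top face of the fixed brown wooden slab (172 mm square, 18 mm thick, on the mat); z up. Pencilled outline 90 mm along x by 50 along y, 12 mm in from the slab's edges. The crate stands here, long side along this x, either way round. Pinned crates of the same size flank it on two sides, 8 mm off.
- slot_b (a point): Middle of the other open place, diagonally opposite; same size and axes as slot a. The two pinned crates in the other corners lie with long sides along y; their battens come no nearer to a slot's middle than 63 mm along y and 71 mm along x: on letting go, part the fingers only some 50 mm.

How it is judged (in metres and radians):
At the end, for the whole second after the job is handed in: In each open place stands one of the two 90 x 50 mm crates (either in either): centre within 15 mm of the place's middle, long side within 12 degrees of the place's, flat on the slab (centre 27 to 37 mm above the slab's top, tilt under 5.7 degrees), at rest (((horizontal distance between crate_a_center and slot_a below 0.015 m and angle between the x axis of crate_a_center and the x axis of slot_a, either way round below 0.21 rad and z of crate_a_center in the frame of slot_a between 0.027 and 0.037 m and angle between each of crate_a_center, crate_b_center's own z axis and vertical below 0.1 rad and horizontal distance between crate_b_center and slot_b below 0.015 m and angle between the x axis of crate_b_center and the x axis of slot_b, either way round below 0.21 rad and z of crate_b_center in the frame of slot_b between 0.027 and 0.037 m) or (horizontal distance between crate_a_center and slot_b below 0.015 m and angle between the x axis of crate_a_center and the x axis of slot_b, either way round below 0.21 rad and z of crate_a_center in the frame of slot_b between 0.027 and 0.037 m and angle between each of crate_a_center, crate_b_center's own z axis and vertical below 0.1 rad and horizontal distance between crate_b_center and slot_a below 0.015 m and angle between the x axis of crate_b_center and the x axis of slot_a, either way round below 0.21 rad and z of crate_b_center in the frame of slot_a between 0.027 and 0.037 m)) and linear speed of each of crate_a, crate_b below 0.02 m/s); the robot touches nothing.
It also fails if it takes over 61 s, if anything falls off the work surface, if the arm or the gripper's body presses on something with over 40 N, if the wrist force passes 120 N, or if a joint passes its speed limit or range.

### The arm

A 6-joint arm with a two-finger parallel gripper is mounted at the origin on the work surface. World frame = base frame: x ahead of the robot, y to its left, z up, the work surface at z = 0. Lengths are in m, angles in degrees, forces in N, time in s.
With the tool pointing down it reaches from about 0.35 to 0.875 m from the base axis. Payload 4.2 kg.
Tool frame: the origin (TCP) lies midway between the tips of the shut fingers; the grasp point (between the pads) lies 19 mm behind it; z points along the fingers, y is the line along which they close (so a half turn about z gives the same grasp; the last joint's range is limited). The gripper opens to 87 mm and grips with 3 to 60 N. Pads are 19 mm wide; open, the fingers measure 117 mm over their backs; the gripper's body (75 mm by 190 mm) begins 51 mm behind the grasp point.
Start: joints at [85.806, 22.042, 0.453, 0, -68.411, -14.817], TCP at [0.204, 0.591, 0.223] pointing down, gripper open.
Joint ranges: [-179.83, 179.83], [-69.29, 118.12], [-61.27, 80.66], [-181.25, 117.63], [-171.15, -9.14], [-177.46, 177.46]. Speed limits (degrees/s): [159.86, 159.86, 180, 180, 180, 180].

### API

Orientations are given as [roll, pitch, yaw] about the fixed x, y, z axes, in that order (R = Rz(yaw) Ry(pitch) Rx(roll)).
In Python, from workcell import env gives the robot as it stands. The module is installed in compiled form; this text tells all that it offers. Calls block until the motion is done:
- env.goto(position, orientation): joint-space move of the TCP to a pose.
- env.move_straight(position, rotation=None, rate=0.15, force_limit=None): straight line of the TCP; rotation=None keeps the orientation; rate is the mean speed in m/s. With force_limit (N) it stops when the force on the tool has changed by that much, and returns True; else False.
- env.set_joints(angles): joint-space move.
- env.gripper_to(opening, grasp_force=None): opening from 0.0 (shut) to 1.0 (fully open); grasp_force is the grip in N (None keeps the last); returns when the fingers have stopped.
- env.dwell(seconds).
- env.inverse_kinematics(position, orientation): joint angles nearest the present ones, or None.
- env.read_state(): the state.
- env.grab_frame(name): name is "scene" or "top"; returns a dict with "image" (400x640x3 uint8, blue, green, red), "fx", "fy", "cx", "cy" (pixels), "position" and "orientation" of the camera in the world. Camera axes: x right, y up, looking along -z (the intrinsics and any distortion apply to the point x, -y, -z); pixel columns grow to the right and rows downward; lengths in m; the calibration is good to about 2 mm. A picture is of the moment at which its call begins. There is no depth.
A pose or a line that the arm cannot do raises env.Unreachable and nothing moves.
- env.close_job(): hands the job in; it is judged then, once.
Trained networks look in a picture, given as the dict that the camera call returned (one of the last four; its "shot" number tells which), for a name from the list of things; names that differ only in an ending like _2 or _b are one class to them, and where a whole thing is asked for, a point or a joint stands for the part that bears it (a point fixed in the world has none). Each returns a list of dicts, best first, with "score" (0 to 1); they miss things now and then, are a little off and sometimes report something else, mostly with a low value. They report only what shows in the picture. A call takes as long as a camera call.
- env.search_frame(picture, thing): "xyz" ([x, y, z] in m, in world coordinates, good to about 4 mm: the middle of the surface that is visible of it).
- env.trace(picture, thing): "mask" (400x640 bool, what is visible of it).
The state is a dict: "clock": time; "joint_positions": joint angles; "qvel": joint speeds; "joint_torque": joint torques, N m; "position": TCP position; "tool_rot": TCP orientation; "force": force on the tool from outside, world axes, zero at the start; "wrist_torque": the same for the moment, N m; "opening": opening from 0.0 (shut) to 1.0 (fully open); "finger_force": force on a finger pad.
Only numpy, scipy, OpenCV 4.12 (cv2) and the standard library are available. Lean on these libraries where they do the work, as an engineer would, in place of code of your own. Each camera call takes 0.05 s, during which the arm holds its last target. There are 200 camera calls.

## Working session

There is one attempt and no reset: what is moved stays moved. The work goes in short steps, each a Python script; the robot and the scene stay as the last script left them, time stands still between calls to the robot, and variables do not carry over. Pictures are saved under pics/ and viewed, at most 10 in all, crops included, and the job is handed in when it is done.

```bash
mkdir -p pics
python3 - <<'E'
from workcell import env
import cv2
s=env.read_state();print(s['clock'],s['position'],s['tool_rot'])
for n in("top","scene"):
    p=env.grab_frame(n);cv2.imwrite(f"pics/{n}0.png",p["image"])
    print(n,{k:p[k] for k in p if k!="image"})
    for t in("crate_a_center","slot_a"):
        try:
            for d in env.search_frame(p,t):print(t,d)
        except Exception as e:print(t,e)
E
```

```text
0.0 [0.20336323 0.59034705 0.22145325] [ 1.79874437e+02 -5.15332464e-03 -1.90185343e+01]
top {'fx': 492.65924870266116, 'fy': 492.65924870266116, 'cx': 316.5389021573774, 'cy': 201.86211632157733, 'position': array([ 0.37687114, -0.01597119,  0.86696629]), 'orientation': array([ 1.17948771e+01,  3.32857098e-02, -8.73435452e+01]), 'shot': 1}
crate_a_center {'xyz': [0.6235, -0.093, 0.0385], 'score': 0.9}
slot_a {'xyz': [0.5084, 0.1713, 0.0199], 'score': 0.94}
scene {'fx': 457.13353077502114, 'fy': 457.13353077502114, 'cx': 331.0759983837939, 'cy': 204.3000913195021, 'position': array([1.23926628, 0.0634232 , 0.55030238]), 'orientation': array([55.06359418,  1.28288697, 94.09313003]), 'shot': 2}
crate_a_center {'xyz': [0.6423, -0.0891, 0.0379], 'score': 0.66}
slot_a {'xyz': [0.5398, 0.1701, 0.0233], 'score': 0.63}
```

View pics/top0.png

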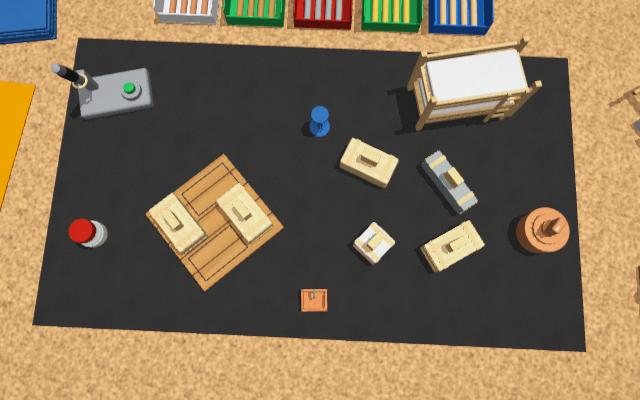

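View pics/scene0.png

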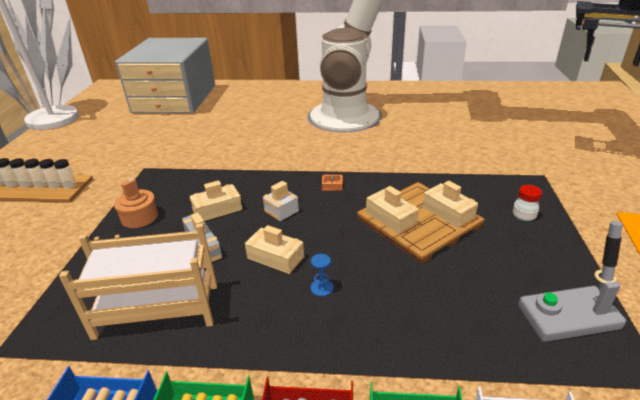

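The top view shows the matching loose crates at (369,162) and (453,246). The square one is at (374,243) and the thin one at (449,181). The slab is centred near (215,222), with open places at about (213,183) and (215,260). I'll fit box models to the silhouettes.

```bash
cat > h.py <<'E'
import numpy as np, cv2
from scipy.optimize import minimize
from scipy.spatial.transform import Rotation as R
def proj(p,X):
    q=R.from_euler('xyz',p['orientation'],degrees=True).inv().apply(np.atleast_2d(X)-p['position'])
    return np.c_[p['cx']+p['fx']*q[:,0]/-q[:,2], p['cy']-p['fy']*q[:,1]/-q[:,2]]
def ray(p,uv,z):
    d=R.from_euler('xyz',p['orientation'],degrees=True).apply([(uv[0]-p['cx'])/p['fx'],-(uv[1]-p['cy'])/p['fy'],-1])
    return p['position']+d*(z-p['position'][2])/d[2]
def box(c,yaw,off,size,z0):
    s=np.array([[i,j] for i in(-.5,.5) for j in(-.5,.5)])*size[:2]+off
    cs,sn=np.cos(yaw),np.sin(yaw)
    xy=s@np.array([[cs,sn],[-sn,cs]])+c
    return np.vstack([np.c_[xy,np.full(4,z)] for z in(z0,z0+size[2])])
def crate(c,yaw,z0=.003,off=(0,0),turn=0):
    a,b=((.09,.05),(.03,.014))
    if turn:a,b=a[::-1],b[::-1]
    return [box(c,yaw,off,(*a,.036),z0),box(c,yaw,off,(*b,.028),z0+.036)]
def slab(c,yaw):
    r=[box(c,yaw,(0,0),(.172,.172,.018),.003)]
    for s in(-1,1): r+=crate(c,yaw,.021,(s*.049,-s*SGN*.029),1)
    return r
SGN=1
def sil(p,bs):
    m=np.zeros((800,1280),np.uint8)
    for b in bs: cv2.fillConvexPoly(m,cv2.convexHull((proj(p,b)*32+16).round().astype(np.int32)),1,shift=4)
    return m
def fit(p,mask,model,x0):
    M=cv2.resize(mask.astype(np.uint8)*255,(1280,800),interpolation=cv2.INTER_LINEAR)>127
    M=cv2.GaussianBlur(M.astype(np.float32),(0,0),2)
    f=lambda x:float(np.sum((cv2.GaussianBlur(sil(p,model(x[:2],x[2])).astype(np.float32),(0,0),2)-M)**2)/M.sum())
    best=None
    for dy in np.radians([0,-20,20]):
        x=np.array(x0)+[0,0,dy]
        r=minimize(f,x,method='Nelder-Mead',options=dict(initial_simplex=[x,x+[.01,0,0],x+[0,.01,0],x+[0,0,.15]],xatol=1e-5,fatol=1e-6))
        if best is None or r.fun<best.fun:best=r
    return best.x,best.fun
def blob(p,uv):
    m=(p['image'].max(2)>75).astype(np.uint8)
    m=cv2.morphologyEx(m,cv2.MORPH_CLOSE,np.ones((5,5)))
    n,l=cv2.connectedComponents(m);return l==l[uv[1],uv[0]]
E
cat > m.py <<'E'
from workcell import env
import h,json
from h import *
p=env.grab_frame("top"); img=cv2.resize(p['image'],(1280,800)); out={}
def draw(bs):
    for b in bs: cv2.polylines(img,[cv2.convexHull((proj(p,b)*2+1).astype(np.int32))],True,(0,0,255),1)
for n,uv,y in(("A",(369,162),-105),("B",(453,246),-60)):
    m=blob(p,uv);c=ray(p,uv,.039)
    x,f=fit(p,m,crate,[c[0],c[1],np.radians(y)]);print(n,m.sum(),x,np.degrees(x[2]),f);out[n]=list(x);draw(crate(x[:2],x[2]))
m=blob(p,(215,222));c=ray(p,(215,222),.021)
a,b=ray(p,(146,215),.021),ray(p,(224,154),.021);y=np.arctan2(*(b-a)[1::-1])
res=[]
for h.SGN in(1,-1):
    res.append((*fit(p,m,slab,[c[0],c[1],y]),h.SGN));print(res[-1])
x,f,s=min(res,key=lambda r:r[1]);h.SGN=s;draw(slab(x[:2],x[2]));print(np.degrees(x[2]))
for n,k in(("SA",1),("SB",-1)):
    o=np.array([k*.029,k*s*.049]);b=box(x[:2],x[2],o,(.09,.05,0),.021)
    out[n]=[*b[:,:2].mean(0),x[2]];draw([b]);print(n,out[n])
json.dump(out,open("o.json","w"));cv2.imwrite("pics/fit.png",img[270:640,250:1030])
E
python3 m.py
```

```text
A 1785 [ 0.6295696  -0.09582876 -1.9912297 ] -114.08905765216008 0.005348690785467625
B 1822 [ 0.48707556 -0.24267907 -1.02053201] -58.472177060948624 0.002837912878021598
(array([ 0.51396766,  0.17087142, -0.83520461]), np.float64(0.0007864796789363027), 1)
(array([ 0.51410185,  0.17118915, -0.84044779]), np.float64(0.0016812676331028342), -1)
-47.853699136258506
SA [np.float64(0.5697576736027621), np.float64(0.18225011316512424), np.float64(-0.8352046091864775)]
SB [np.float64(0.4581776511534712), np.float64(0.15949272776574802), np.float64(-0.8352046091864775)]
```

View pics/fit.png

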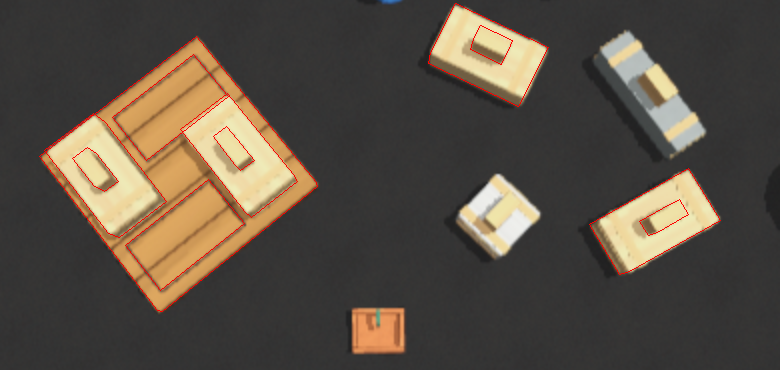

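The fit overlay matches well: both crates (488,55) and (655,222), the slab, and both pencil outlines. Next is crate A, then a look.

```bash
cat > r.py <<'E'
from workcell import env
import json,sys,cv2,numpy as np
o=json.load(open("o.json"))
def st(t):
    s=env.read_state();print(t,round(s['clock'],2),s['position'].round(4),'op',round(float(s['opening']),3),'F',np.round(s['force'],1),np.round(s['finger_force'],1))
def pick(n,zs=.2):
    x,y,w=o[n];rpy=[180,0,np.degrees(w)]
    env.gripper_to(.6,25); env.goto([x,y,zs],rpy); env.move_straight([x,y,.043],rate=.12,force_limit=15);st('down')
    env.gripper_to(0,25);st('grip'); env.move_straight([x,y,zs],rate=.15);st('lift')
def over(n):
    x,y,w=o[n]; env.goto([x,y,.2],[180,0,np.degrees(w)]);st('over')
def place(n,dx=0,dy=0):
    x,y,w=o[n];x+=dx;y+=dy
    env.move_straight([x,y,.2]) if dx or dy else 0
    env.move_straight([x,y,.067],rate=.12)
    print(env.move_straight([x,y,.056],rate=.02,force_limit=4));st('set')
    env.gripper_to(.57);env.dwell(.2); env.move_straight([x,y,.2],rate=.15);st('free')
E
python3 - <<'E'
from r import *
pick("A");over("SA")
cv2.imwrite("pics/carry.png",env.grab_frame("scene")["image"][100:350,200:640])
E
```

```text
down 5.52 [ 0.6302 -0.0958  0.0439] op 0.6 F [-0.6 -0.4  0.3] 0.0
grip 6.25 [ 0.6293 -0.0958  0.0426] op 0.158 F [-0.4 -0.3 -1. ] 25.0
lift 7.45 [ 0.6288 -0.0958  0.1987] op 0.163 F [-0.3  0.1 -1.8] 25.0
over 8.55 [0.5699 0.1816 0.1997] op 0.16 F [-0.1 -0.4 -1.4] 25.0
```

View pics/carry.png

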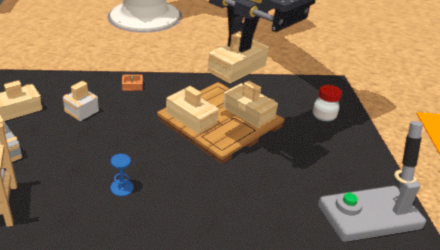

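The crate hangs level in the gripper at (238,60) in the crop, with its long side along the far slot's direction. I'll place it, then do B.

Run:
```python
from r import *
place("SA");pick("B")
cv2.imwrite("pics/mid.png",cv2.resize(env.grab_frame("top")["image"][130:310,130:500],None,fx=2,fy=2))
```

```text
True
set 10.28 [0.5699 0.1823 0.0602] op 0.16 F [-0.3  0.1  3. ] 25.0
free 12.45 [0.5691 0.182  0.1989] op 0.569 F [-0.3 -0.2 -0.6] 0.0
down 15.83 [ 0.4877 -0.2428  0.0437] op 0.599 F [-0.2  0.1  0.3] 0.0
grip 16.57 [ 0.4871 -0.2427  0.043 ] op 0.16 F [-0.  -0.6 -0.1] 25.0
lift 17.77 [ 0.4864 -0.2424  0.1989] op 0.154 F [ 0.6 -0.9 -1.3] 25.0
```

View pics/mid.png

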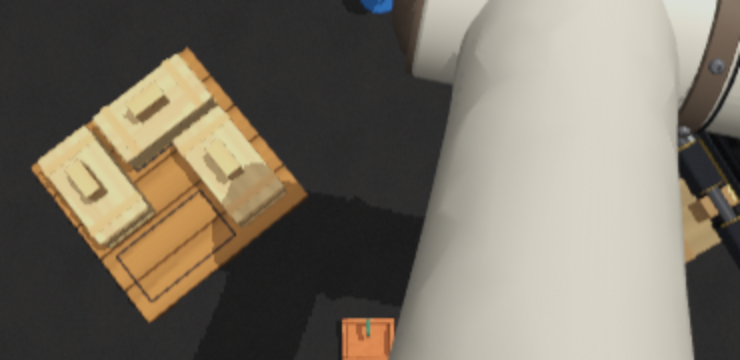

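Crate A sits squarely in the far slot at (153,108). B is gripped and lifted, and the near slot at (177,245) is open.

Run:
```python
from r import *
from h import *
over("SB");place("SB");env.set_joints([-80,22,0.45,0,-68.4,-14.8]);env.dwell(.3);st('away')
p=env.grab_frame("top");img=cv2.resize(p['image'],None,fx=3,fy=3)
for n in("SA","SB"):
    for b in crate(o[n][:2],o[n][2],.021): cv2.polylines(img,[cv2.convexHull((proj(p,b)*3+1).astype(np.int32))],True,(0,0,255),1)
cv2.imwrite("pics/end.png",img[420:900,390:900])
cv2.imwrite("pics/end2.png",cv2.resize(env.grab_frame("scene")["image"][160:270,330:520],None,fx=3,fy=3))
```

```text
over 19.31 [0.4584 0.1589 0.1999] op 0.161 F [-0.5 -0.5 -1.3] 25.0
True
set 20.98 [0.4586 0.1597 0.0608] op 0.155 F [-0.1  0.3  3.7] 25.0
free 23.14 [0.4575 0.1591 0.199 ] op 0.57 F [-0.5  0.1 -1. ] 0.0
away 26.71 [-0.0521 -0.6228  0.223 ] op 0.57 F [-0.  -0.1  0.5] 0.0
```

View pics/end.png

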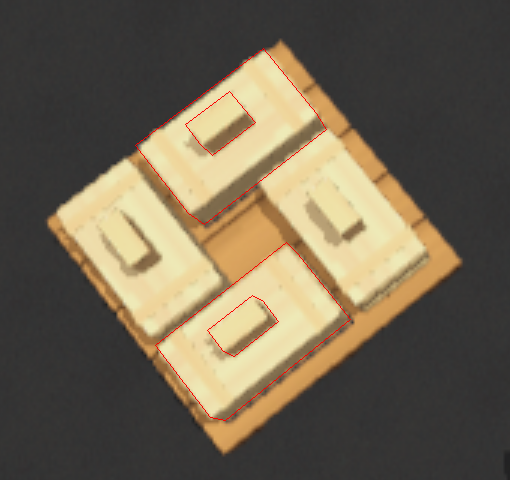

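View pics/end2.png

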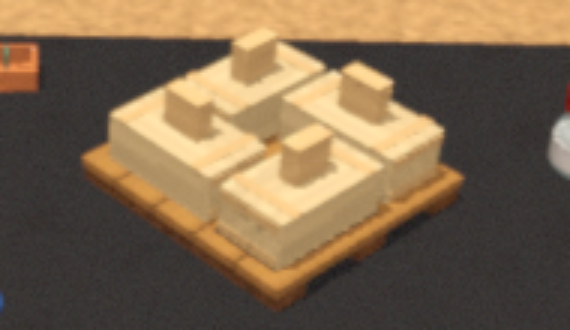

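Both crates lie within their modelled outlines (centres at (232,135) and (253,332)), flat and released.

```bash
python3 -c "
from workcell import env
print(env.close_job())"
```

```text
the job is handed in; nothing more can be done
None
```

Both matching crates are set flat in the two open places, crosswise to their neighbours and let go; the last pictures show them on their outlines, and the job was handed in at about 27 s (no verdict was returned).

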